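# Draw a lens cartridge out of its tube with a pull hook

### The arm

A 7-joint arm with a two-finger parallel gripper is mounted at the origin on the work surface. World frame = base frame: x ahead of the robot, y to its left, z up, the work surface at z = 0. Lengths are in mm, angles in rad, forces in N, time in s.
With the tool pointing down it reaches from about 400 to 850 mm from the base axis. Payload 10.4 kg.
Tool frame: the origin (TCP) lies between the finger pads; the fingertips stand 22 mm ahead of it and the grasp point (between the pads) lies 3 mm ahead of it; z points along the fingers, y is the direction in which the jaws open and shut (so a half turn about z gives the same grasp; the last joint's range is limited). The gripper opens to 85 mm and grips with 20 to 120 N. Pads are 22 mm wide; open, the fingers measure 114 mm over their backs; the gripper's body (76 mm by 85 mm) begins 54 mm behind the grasp point. The pads swing forward as they close: fully open they stand 13 mm farther back than shut.
Start: joints at [-1.172, 0.332, -0.065, 1.46, 0.022, 1.35, -0.088], TCP at [255.867, 570.246, 253.338] pointing down, gripper open.
Joint ranges: [-2.6, 2.6], [-0.5, 2.12], [-1.47, 1.34], [0.16, 2.42], [-1.27, 4.41], [0.06, 2.06], [-2.6, 2.6]. Speed limits (rad/s): [2.22, 2.22, 2.79, 2.79, 3.14, 3.14, 3.14].

### API

Orientations are given as a unit quaternion [x, y, z, w].
In Python, from cell import robot gives the robot as it stands.
- The arm moves only by the tool step_arm, never from a script. Its argument "motion" is one flat list of numbers, 5 for each row, row after row: the opening, from -1 (shut) to 1 (fully open), then the shift along the tool's x, y, z in units of 0.1 m (1.0 is 0.1 m), then the turn about the tool's z in units of pi rad (1.0 is pi rad). A call has 1 to 5 rows; each row is the pose to reach, as a shift and turn from the pose commanded when the call began, along the tool's axes at that moment, turning the shorter way round; what a row does not reach only later rows make up. A row lasts 1/10 s, in which the tool goes at most 50 mm and 8.59 degrees, less where a joint would pass 70% of its speed; a pose out of reach is approached as far as the arm can. A call with a number of a shift or a turn outside -1 to 1 is refused whole. A call with a gripper value outside its range is refused whole. The fingers move at their own pace and stop on an object; "squeeze" is the grip in N (left out, the last holds). Time passes only in rows, so rows that repeat a pose let the fingers close. It gives the time, the measured TCP pose, the force and the opening at its end, in the units of the state.
- robot.sense(): the state, without advancing time (a new reading comes with each control period).
- robot.grab_frame(name): name is "side" or "top" or "wrist"; returns the picture (420x560x3 uint8, blue, green, red); there is no depth.
- robot.get_calibration(name): a dict with "intrinsics" (3x3 intrinsics, pixels), "D" ([k1, k2, p1, p2, k3] as OpenCV has them; the pictures are not rectified), "world_from_camera" (4x4, takes a point from camera to world coordinates). Camera axes: x right, y up, looking along -z (the intrinsics and any distortion apply to the point x, -y, -z); pixel columns grow to the right and rows downward; lengths in mm; the calibration is good to about 2 mm. A picture is of the moment at which its call begins: read the wrist's pose just before it. get_calibration takes no time and is no camera call; for the wrist camera it gives the pose at the moment of the call.
- robot.close_job(): hands the job in, once; it reports no verdict.
The state is a dict: "t": time; "joints": joint angles; "qvel": joint speeds; "joint_efforts": joint torques, N m; "ee_pos": TCP position; "ee_rot": TCP orientation; "ft_force": force on the tool from outside, world axes, zero at the start; "moment": the same for the moment, N m; "gripper_width": opening from 0.0 (shut) to 1.0 (fully open).
Only numpy, scipy, OpenCV 4.12 (cv2) and the standard library are available. Lean on these libraries where they do the work, as an engineer would, in place of code of your own. Each camera call takes 0.05 s, during which the arm holds its last target. There are 200 camera calls.

### The job

Take the pull hook from its stand, catch the wire loop of the lens cartridge that sits deep in the upright aluminium tube, draw the cartridge out and stand it upright on the rubber mat; then hang the hook back in its empty slot in the stand. After that take the cartridge from the mat with the gripper and stand it upright in the wide, empty compartment of the grey tray. Do not drop the cartridge or let it fall over, and leave everything else where it is.

Things in the scene. Friction and masses are not known exactly. Their poses are not given: they have to be found in the camera images.
- hook_grip (a point): pull hook, loose, 60 g, upright in one of the stand's two slots (either). Point: middle of its black handle, a square bar 16 x 16 mm, 66 mm tall (33 mm above and below), flats square to the hook's x and y; z up the tool. The foot's underside is 118 mm below. The stand's other tool is a straight driver with a round handle and no foot: leave it
- hook_seat (a point): bottom of the J notch, where the loop's wire lies when hooked: top of the 5 mm foot bar, 5.25 mm along hook +x from the axis of the 5 mm shank. The foot runs to +x and turns up: a 4 mm bar, axis 10 mm from the shank's axis, tip 10.5 mm above the foot's underside. Notch 5.5 mm wide; foot ends 12.5 mm from the shank's axis. Axes as hook_grip
- hook_collar (a point): hook's collar, a round flange 36 mm across, 5 mm thick, just under the handle: centre of its underside, 38 mm below hook_grip, 80 mm above the foot's underside. It rests on the stand. Between collar and foot there is only the shank, on the hook's axis
- slot0 (a point): stand, fixed, aluminium, plate 80 x 136 mm, top 100 mm above the bench: point on the plate's top where a collar's centre rests, slot at the stand's -y side. The slot is a hole 29 (x) x 15 (y) mm, its middle 5 mm along the stand's +x from here: a shank here with its foot towards stand +x passes straight up and down with 4 to 6 mm to spare. The hook starts so. Stand's axes, z up
- slot1 (a point): the same for the slot at the stand's +y side, 70 mm from slot0. The driver hangs in whichever slot the hook does not; its handle, 20 mm in diameter at most, tops out 170 mm above the bench
- tube_mouth (a point): plain aluminium upright tube, fixed, outer diameter 72 mm, on a 94 mm square base plate: centre of its open top, 130 mm above the bench. Bore 56 mm in diameter, its floor 8 mm above the bench (122 mm deep)
- loop_top (a point): rigid loop of 4 mm wire on the cartridge: wire centre at the middle of its top bar, 64 mm above the cartridge's underside, 58 mm below the tube's mouth at the start. It stands in the cartridge's y-z plane: top bar 10 mm along y, then sloping to legs 24 mm apart. Window under the bar 20 mm wide, 22 mm down to the cartridge's top. x through the window, z up
- cartridge_center (a point): lens cartridge, loose, about 0.18 kg, aluminium cylinder with a black top face, 50 mm in diameter, 40 mm tall, with the loop on top: centre of the cylinder, 20 mm above its underside. Axes as loop_top. It starts upright on the floor of the bore, 3 mm to spare all round
- mat_top (a point): black rubber mat, fixed, 130 x 130 x 4 mm, lying on the bench: centre of its top face, axes along its edges
- tray_wide (a point): grey tray, fixed, 160 (x) x 110 (y) mm, walls 14 mm and floor 4 mm above the bench: centre of the floor of its wide, empty compartment, 96 mm (x) by 102 mm (y) inside. The narrow compartment, on its +x side, holds two lens rings
Mind the look-alikes: they are no part of the job. What is shaped like the part that bears slot0 but orange is not meant.

How it is judged:
By the outcome, as a careful person would: the job done as asked, in the order asked, and still so for the second after the job is handed in, with the robot touching nothing.
It also fails if it takes over 72 s, if anything falls off the work surface, if the arm or the gripper's body presses on something with over 40 N, if the wrist force passes 120 N, or if a joint passes its speed limit or range.

## Working session

There is one attempt and no reset: what is moved stays moved. The work goes in short steps, Python scripts to look and compute and a tool call to move; the robot and the scene stay as the last step left them, time stands still between calls to the robot, and variables do not carry over. Pictures are saved under pics/ and viewed, about 8 in all and at most 12, crops included, and the job is handed in when it is done.

Besides the shell and the picture viewer there is one more tool, called after ">>>" by a JSON object that holds its "name" and its "arguments". step_arm: Moves the arm, as the interface text tells. Its arguments: {"type":"object","properties":{"motion":{"type":"array","items":{"type":"number"}},"squeeze":{"type":"number"}},"required":["motion"]}

```bash
ls; mkdir -p pics
cat > h.py <<'E'
import numpy as np, cv2
from cell import robot
def save(n,f): 
    im=robot.grab_frame(n); cv2.imwrite('pics/'+f,im); return im
def cal(n):
    c=robot.get_calibration(n); return np.array(c['intrinsics'],float),np.array(c['D'],float),np.array(c['world_from_camera'],float)
def ray(c,uv):
    K,D,T=c; p=cv2.undistortPoints(np.array([[uv]],float),K,D)[0,0]
    d=T[:3,:3]@np.array([p[0],-p[1],-1.]); return T[:3,3],d/np.linalg.norm(d)
def plane(c,uv,z):
    o,d=ray(c,uv); return o+d*(z-o[2])/d[2]
def proj(c,P):
    K,D,T=c; q=(np.array(P,float).reshape(-1,3)-T[:3,3])@T[:3,:3]; q=q*[1,-1,-1]
    return cv2.projectPoints(q,np.zeros(3),np.zeros(3),K,D)[0][:,0]
def tri(c1,u1,c2,u2):
    o1,d1=ray(c1,u1);o2,d2=ray(c2,u2)
    s=np.linalg.lstsq(np.c_[d1,-d2],o2-o1,rcond=None)[0]
    a=o1+s[0]*d1;b=o2+s[1]*d2; return (a+b)/2,np.linalg.norm(a-b)
E
python3 - <<'E'
from h import *
import pickle
C={}
ims=[]
for n in ['side','top']:
    C[n]=cal(n); ims.append(save(n,n+'0.png')); print(n,C[n][2].round(2).tolist(),C[n][0].round(0).tolist())
pickle.dump(C,open('C.pkl','wb'))
print(robot.sense())
E
```

```text
pics
side [[0.74, 0.43, -0.52, -16.73], [-0.67, 0.45, -0.59, -573.1], [-0.02, 0.78, 0.62, 708.52], [0.0, 0.0, 0.0, 1.0]] [[394.0, 0.0, 274.0], [0.0, 394.0, 211.0], [0.0, 0.0, 1.0]]
top [[0.01, 0.99, -0.1, 351.27], [-1.0, 0.01, 0.01, -2.92], [0.01, 0.1, 0.99, 1109.91], [0.0, 0.0, 0.0, 1.0]] [[395.0, 0.0, 279.0], [0.0, 395.0, 216.0], [0.0, 0.0, 1.0]]
{'t': 0.1, 'joints': array([-1.1715893 ,  0.33282614, -0.06469455,  1.46083833,  0.02155962,
        1.34991618, -0.08849167]), 'qvel': array([ 0.00030443, -0.00134905, -0.00139219, -0.00261491,  0.00051322,
       -0.00136812, -0.00030305]), 'joint_efforts': array([ 1.85037759e-03, -6.26742554e+01,  4.92977235e-02, -3.92428780e+01,
        1.62909343e-02,  6.86333500e-03,  1.94787013e-07]), 'ee_pos': array([255.74873636, 569.94261005, 252.59361694]), 'ee_rot': array([ 2.09337019e-01,  9.77843338e-01, -6.35178432e-04, -1.25445677e-04]), 'ft_force': array([ 0.02419766, -0.5670018 ,  0.24613503]), 'moment': array([ 0.02712625,  0.02739261, -0.04565193]), 'gripper_width': 0.9991248935577379}
```

View pics/top0.png

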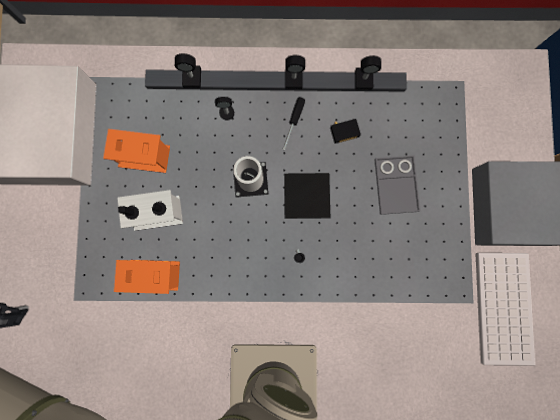

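View pics/side0.png

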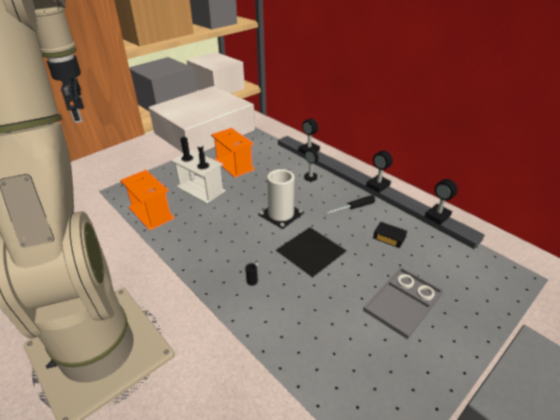

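The white stand is at about (150,210) in the top view and (200,175) in the side view, with two orange look-alikes at (137,148) and (147,277). The tube is at (249,175), the mat at (307,195) and the tray at (397,185). Next I'll zoom in on the stand and the tube.

Run:
```python
from h import *
t=cv2.imread('pics/top0.png');s=cv2.imread('pics/side0.png')
def z(im,u,v,w=80,h=60,k=5): return cv2.resize(im[v:v+h,u:u+w],None,fx=k,fy=k,interpolation=cv2.INTER_CUBIC)
cv2.imwrite('pics/z1.png',np.vstack([np.hstack([z(t,110,180),z(s,165,130)]),np.hstack([z(t,215,145),z(t,360,145)])]))
```

```text
(no output)
```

View pics/z1.png

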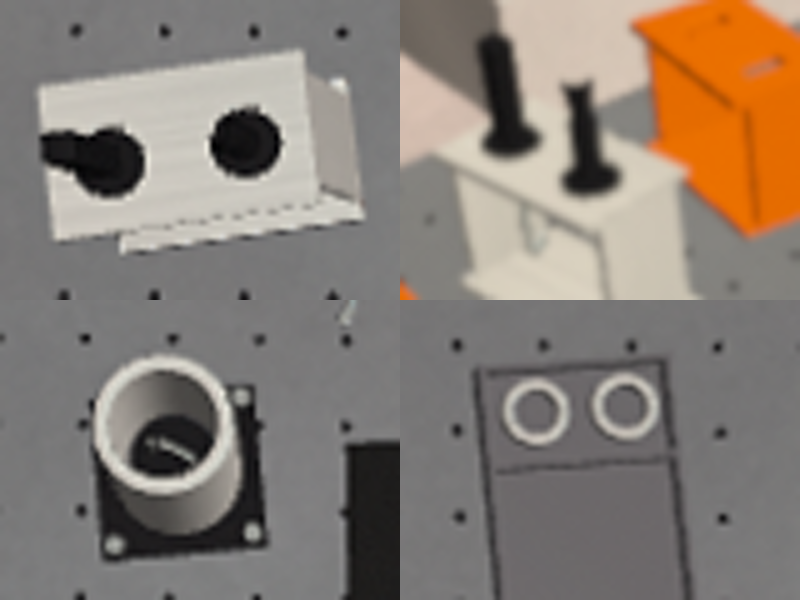

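Run:
```python
from h import *
import pickle
C=pickle.load(open('C.pkl','rb'));T=C['top'];S=C['side']
f=lambda u,v,ou,ov:(ou+(u+.5)/5-.5,ov+(v+.5)/5-.5)
t=cv2.imread('pics/top0.png');s=cv2.imread('pics/side0.png')
for n,uv in dict(a=(38,88),b=(303,50),c=(320,205),d=(55,240)).items(): print('plate',n,plane(T,f(*uv,110,180),100).round(1))
for n,uv,sv in [('L',(110,160),(512,143)),('R',(246,145),(592,183))]:
    p=f(*uv,110,180);q=f(sv[0]-400,sv[1],165,130)
    print('collar',n,plane(T,p,103).round(1),plane(S,q,103).round(1),tri(T,p,S,q))
    P=plane(T,p,100); print(' top of handle at 170 projects top/side',proj(T,[P[0],P[1],171]),proj(S,[P[0],P[1],171]),proj(S,[P[0],P[1],20]))
print('tube',plane(T,f(165,425-300,215,145),130).round(1))
print('loop',plane(T,f(150,440-300,215,145),72).round(1),plane(T,f(195,460-300,215,145),72).round(1))
# mat: contour of dark
g=cv2.cvtColor(t,cv2.COLOR_BGR2GRAY);m=np.zeros_like(g);m[165:225,278:338]=(g[165:225,278:338]<60)*255
c=max(cv2.findContours(m,0,2)[0],key=cv2.contourArea);r=cv2.boxPoints(cv2.minAreaRect(c));print('mat',[plane(T,x,4).round(1) for x in r],plane(T,r.mean(0),4))
for uv in [(478,370),(665,360),(500,470),(675,460)]: print('tray',plane(T,f(uv[0]-400,uv[1]-300,360,145),14).round(1))
print('trayfar',[plane(T,p,14).round(1) for p in [(381,213.5),(418.5,211.5)]])
c=cal('wrist');s_=robot.sense();print('wrist',c[2].round(2).tolist(),c[0][0,0])
```

```text
plate a [499.9 405.6 100. ]
plate b [521.1 270.8 100. ]
plate c [440.9 259.2 100. ]
plate d [421.7 393.  100. ]
collar L [462.7 366.  103. ] [462.9 361.9 103. ] (array([463.92257925, 366.30619348, 100.58925162]), np.float64(2.29365872761346))
 top of handle at 170 projects top/side [[120.7607376  208.21502151]] [[182.52664634 137.25292458]] [[190.13853675 180.46374929]]
collar R [471.1 297.2 103. ] [472.5 290.7 103. ] (array([473.45958285, 297.05378278,  99.50155769]), np.float64(4.596045631049094))
 top of handle at 170 projects top/side [[150.03405061 204.99770468]] [[198.13822523 144.6466428 ]] [[204.81703054 188.67039426]]
tube [569.2  69.9 130. ]
loop [573.9  82.1  72. ] [563.3  57.9  72. ]
mat [array([588.5, -21.6,   4. ]), array([ 589.9, -152.8,    4. ]), array([ 463.9, -152.3,    4. ]), array([462.6, -22.6,   4. ])] [525.86525931 -87.31972757   4.        ]
tray [ 630.6 -282.6   14. ]
tray [ 637.4 -388.7   14. ]
tray [ 573.1 -294.1   14. ]
tray [ 579.8 -393.    14. ]
trayfar [array([ 474.1, -296.4,   14. ]), array([ 480.8, -401.3,   14. ])]
wrist [[0.41, -0.87, -0.27, 186.82], [0.91, 0.39, 0.12, 601.47], [-0.0, -0.29, 0.96, 374.26], [0.0, 0.0, 0.0, 1.0]] 334.20853832480555
```

Two white-stand tools could be taken for the hook. The left one, with its collar at top px (131.5,211.5), shows a J-shaped foot under the plate at side px (192,176). The right one is at top px (158.7,208.5). The orange stands and the loose screwdriver at (293,115) are decoys. I choose the left tool, slot1 at about (464,366) with stand yaw about 9°, and will check it from near.

>>> {"name": "step_arm", "arguments": {"motion": [1,-0.45,-0.17,-0.2,0,1,-0.91,-0.337,-0.4,0,1,-0.91,-0.337,-0.4,0]}}

```text
t: 0.4
ee_pos: [331.3, 498.3, 295.9]
ee_rot: [0.214, 0.977, 0.001, 0.002]
ft_force: [0.7, -0.2, 0.5]
gripper_width: 0.999
```

>>> {"name": "step_arm", "arguments": {"motion": [1,-0.45,-0.17,0,0,1,-0.91,-0.337,0,0,1,-0.91,-0.337,0,0]}}

```text
t: 0.7
ee_pos: [400.4, 428.2, 293.3]
ee_rot: [0.215, 0.977, -0.001, 0.002]
ft_force: [-0.1, -0.0, 0.2]
gripper_width: 0.998
```

>>> {"name": "step_arm", "arguments": {"motion": [1,-0.45,-0.17,0,0.04,1,-0.91,-0.337,0,0.08,1,-0.91,-0.337,0,0.12,1,-0.91,-0.337,0,0.16,1,-0.91,-0.337,0,0.2]}}

```text
t: 1.2
ee_pos: [463.6, 366.0, 292.9]
ee_rot: [0.504, 0.864, -0.0, -0.0]
ft_force: [-0.3, 0.4, 0.0]
gripper_width: 0.999
```

>>> {"name": "step_arm", "arguments": {"motion": [1,0,0,0,0.04,1,0,0,0,0.08,1,0,0,0,0.117,1,0,0,0,0.117,1,0,0,0,0.117]}}

```text
t: 1.7
ee_pos: [463.3, 366.4, 293.0]
ee_rot: [0.65, 0.76, -0.0, -0.0]
ft_force: [0.2, 0.2, 0.1]
gripper_width: 1.001
```

```bash
cat >> h.py <<'E'
def st():
    s=robot.sense();from scipy.spatial.transform import Rotation as R
    r=R.from_quat(s['ee_rot']).as_matrix()
    print('t',round(s['t'],2),'pos',s['ee_pos'].round(1),'xang',np.degrees(np.arctan2(r[1,0],r[0,0])).round(2),'zdir',r[:,2].round(4),'F',s['ft_force'].round(1),'w',round(s['gripper_width'],3),'q',s['joints'].round(2))
    return s,r
def shift(target):
    "world target -> tool-axis shift in 0.1m"
    s,r=st(); d=r.T@(np.array(target)-s['ee_pos'])/100; print('shift',d.round(3)); return d
E
python3 - <<'E'
from h import *
st(); c=cal('wrist'); import pickle
pickle.dump(c,open('W1.pkl','wb')); save('wrist','w1.png')
for P in [(463.5,366,171),(463.5,366,100),(473,297,170),(473,297,100)]: print(P,proj(c,P))
E
```

```text
t 1.7 pos [463.3 366.4 293. ] xang 98.98 zdir [-3.e-04 -3.e-04 -1.e+00] F [0.2 0.2 0.1] w 1.001 q [-0.91  0.24  0.2   1.51 -0.05  1.4  -0.55]
(463.5, 366, 171) [[279.94262905 211.10366714]]
(463.5, 366, 100) [[279.77206477 189.22841425]]
(473, 297, 170) [[278.19433491 290.94736854]]
(473, 297, 100) [[278.3760288  255.16778964]]
```

View pics/w1.png

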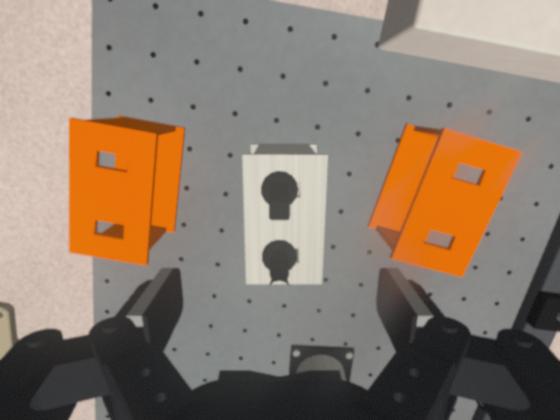

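The wrist view shows the white stand with the square-handled tool at (280,187)-(280,215), which is the hook, exactly where projected. The other tool, at (280,256), has a tapered light tip and is the driver. I'll check with a close crop and measure the masks.

Run:
```python
from h import *
import pickle
c=pickle.load(open('W1.pkl','rb'));im=cv2.imread('pics/w1.png');g=cv2.cvtColor(im,cv2.COLOR_BGR2GRAY)
cv2.imwrite('pics/z2.png',cv2.resize(im[145:295,230:340],None,fx=4,fy=4,interpolation=cv2.INTER_CUBIC))
m=((g<85)*255).astype(np.uint8)
for v in range(168,224,3):
    x=np.flatnonzero(m[v,246:322])+246; print(v,(x.min(),x.max()) if len(x) else None,end='; ')
w=cv2.inRange(im[140:300,235:335],(150,150,150),(255,255,255))
e=[]
for v in range(165,280,10):
    x=np.flatnonzero((g[v,235:335]>150))+235; print('\nrow',v,plane(c,(x.min()-.5,v),100).round(1),plane(c,(x.max()+.5,v),100).round(1),end='')
```

```text
168 None; 171 None; 174 (np.int64(271), np.int64(286)); 177 (np.int64(268), np.int64(290)); 180 (np.int64(265), np.int64(293)); 183 (np.int64(264), np.int64(294)); 186 (np.int64(263), np.int64(295)); 189 (np.int64(263), np.int64(296)); 192 (np.int64(263), np.int64(295)); 195 (np.int64(264), np.int64(295)); 198 (np.int64(265), np.int64(293)); 201 (np.int64(268), np.int64(291)); 204 (np.int64(270), np.int64(288)); 207 (np.int64(271), np.int64(287)); 210 (np.int64(271), np.int64(287)); 213 (np.int64(271), np.int64(287)); 216 (np.int64(271), np.int64(287)); 219 None; 222 None; 
row 165 [424.  383.6 100. ] [505.4 396.5 100. ]
row 175 [425.2 374.1 100. ] [506.4 386.9 100. ]
row 185 [426.4 364.4 100. ] [508.3 377.3 100. ]
row 195 [428.6 354.6 100. ] [509.3 367.4 100. ]
row 205 [429.9 344.6 100. ] [511.3 357.5 100. ]
row 215 [431.2 334.4 100. ] [512.3 347.2 100. ]
row 225 [432.5 323.9 100. ] [514.4 336.9 100. ]
row 235 [433.8 313.3 100. ] [515.5 326.2 100. ]
row 245 [436.2 302.6 100. ] [517.7 315.5 100. ]
row 255 [437.5 291.6 100. ] [518.8 304.4 100. ]
row 265 [439.  280.3 100. ] [521.  293.3 100. ]
row 275 [441.4 269.  100. ] [522.3 281.7 100. ]
```

View pics/z2.png

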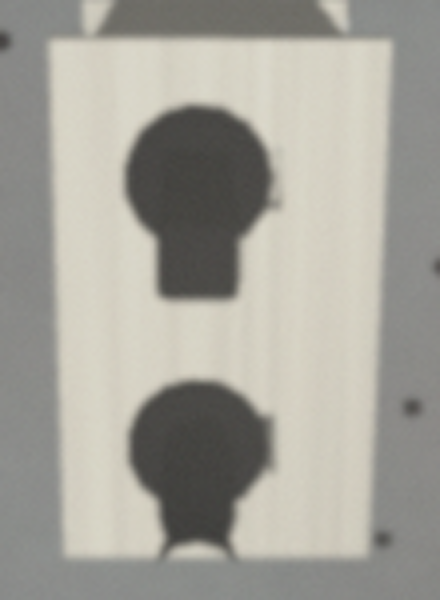

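The crop confirms it: a square handle over a round collar, with the slot opening towards +x. I'll descend and grip.

>>> {"name": "step_arm", "arguments": {"motion": [1,0.006,0,0.45,0,1,0.006,0,0.9,0,1,0.006,0,1.0,0]}}

```text
t: 2.05
ee_pos: [461.4, 365.2, 188.5]
ee_rot: [0.65, 0.76, -0.004, -0.0]
ft_force: [-0.4, -0.7, 0.1]
gripper_width: 1.002
```

>>> {"name": "step_arm", "arguments": {"motion": [1,0,0,0.25,0,1,0,0,0.48,0,1,0,0,0.48,0,1,0,0,0.48,0]}}

```text
t: 2.45
ee_pos: [464.0, 367.2, 146.9]
ee_rot: [0.651, 0.759, 0.001, 0.0]
ft_force: [-0.2, 0.6, -0.2]
gripper_width: 0.999
```

>>> {"name": "step_arm", "arguments": {"motion": [-1,0,0,0,0,-1,0,0,0,0,-1,0,0,0,0,-1,0,0,0,0,-1,0,0,0,0], "squeeze": 80}}

```text
t: 2.95
ee_pos: [463.6, 367.0, 145.8]
ee_rot: [0.651, 0.759, 0.0, -0.0]
ft_force: [0.6, -0.3, 0.8]
gripper_width: 0.171
```

>>> {"name": "step_arm", "arguments": {"motion": [-1,0,0,0,0,-1,0,0,0,0,-1,0,0,0,0,-1,0,0,0,0,-1,0,0,0,0]}}

```text
t: 3.45
ee_pos: [463.6, 367.0, 145.7]
ee_rot: [0.651, 0.759, 0.0, -0.0]
ft_force: [0.1, -0.5, 5.8]
gripper_width: 0.172
```

Run:
```python
from h import *
st()
```

```text
t 3.45 pos [463.6 367.  145.7] xang 98.78 zdir [ 4.e-04  5.e-04 -1.e+00] F [ 0.1 -0.5  5.8] w 0.172 q [-0.9   0.34  0.19  1.69 -0.07  1.11 -0.54]
```

>>> {"name": "step_arm", "arguments": {"motion": [-1,0,0,-0.1,0,-1,0,0,-0.3,0,-1,0,0,-0.55,0,-1,0,0,-0.8,0,-1,0,0,-1,0]}}

```text
t: 3.95
ee_pos: [463.5, 366.8, 247.1]
ee_rot: [0.651, 0.759, 0.0, 0.0]
ft_force: [0.7, -0.0, -0.3]
gripper_width: 0.172
```

>>> {"name": "step_arm", "arguments": {"motion": [-1,0,0,-0.3,0,-1,0,0,-0.6,0,-1,0,0,-0.85,0,-1,0,0,-0.85,0]}}

```text
t: 4.35
ee_pos: [464.2, 367.3, 334.4]
ee_rot: [0.651, 0.759, 0.003, 0.0]
ft_force: [0.9, 0.1, -0.6]
gripper_width: 0.178
```

Run:
```python
from h import *
shift((549,24,331)); save('wrist','w2.png')
```

```text
t 4.35 pos [464.2 367.3 334.4] xang 98.77 zdir [ 0.004   0.0039 -1.    ] F [ 0.9  0.1 -0.6] w 0.178 q [-0.92  0.22  0.21  1.44 -0.05  1.48 -0.56]
shift [-3.523  0.314  0.024]
```

>>> {"name": "step_arm", "arguments": {"motion": [-1,-0.3,0.03,0,0,-1,-0.65,0.06,0,0,-1,-0.88,0.08,0,0]}}

```text
t: 4.7
ee_pos: [485.1, 278.3, 329.2]
ee_rot: [0.652, 0.759, -0.001, 0.0]
ft_force: [0.2, -0.1, 0.4]
gripper_width: 0.169
```

>>> {"name": "step_arm", "arguments": {"motion": [-1,-0.4,0.04,0,0,-1,-0.88,0.08,0,0,-1,-0.88,0.08,0,0]}}

```text
t: 5.0
ee_pos: [507.7, 187.7, 329.8]
ee_rot: [0.655, 0.756, -0.001, 0.001]
ft_force: [-0.3, 0.2, 0.4]
gripper_width: 0.175
```

>>> {"name": "step_arm", "arguments": {"motion": [-1,-0.4,0.04,0,0,-1,-0.88,0.08,0,0,-1,-0.88,0.08,0,0]}}

```text
t: 5.3
ee_pos: [528.3, 102.1, 329.8]
ee_rot: [0.655, 0.756, -0.001, 0.001]
ft_force: [-0.4, 0.4, -0.4]
gripper_width: 0.174
```

>>> {"name": "step_arm", "arguments": {"motion": [-1,-0.4,0.04,0,0.04,-1,-0.7,0.08,0,0.08,-1,-0.88,0.08,0,0.12,-1,-0.88,0.08,0,0.16,-1,-0.88,0.08,0,0.18]}}

```text
t: 5.8
ee_pos: [548.4, 23.1, 329.3]
ee_rot: [0.839, 0.544, -0.001, -0.0]
ft_force: [0.5, 1.1, -0.4]
gripper_width: 0.176
```

>>> {"name": "step_arm", "arguments": {"motion": [-1,0,0,0,0,-1,0,0,0,0,-1,0,0,0,0]}}

```text
t: 6.1
ee_pos: [548.6, 24.0, 330.0]
ee_rot: [0.836, 0.548, -0.0, -0.0]
ft_force: [0.3, 0.5, -0.8]
gripper_width: 0.179
```

Run:
```python
from h import *
import pickle
st(); c=cal('wrist'); pickle.dump(c,open('W3.pkl','wb')); im=save('wrist','w3.png')
p=proj(c,[(569.2,69.9,130),(568,70,72)]); print(p)
u,v=p[0].astype(int); y0=max(v-75,0);x0=max(u-100,0)
print(x0,y0);cv2.imwrite('pics/z3.png',cv2.resize(im[y0:y0+150,x0:x0+200],None,fx=4,fy=4,interpolation=cv2.INTER_CUBIC))
```

```text
t 6.1 pos [548.6  24.  330. ] xang 66.48 zdir [-5.e-04 -1.e-04 -1.e+00] F [ 0.3  0.5 -0.8] w 0.179 q [-0.57  0.13  0.49  1.56 -0.06  1.46 -0.48]
[[280.90089834 134.8469374 ]
 [279.63667689 131.06396434]]
180 59
```

View pics/z3.png

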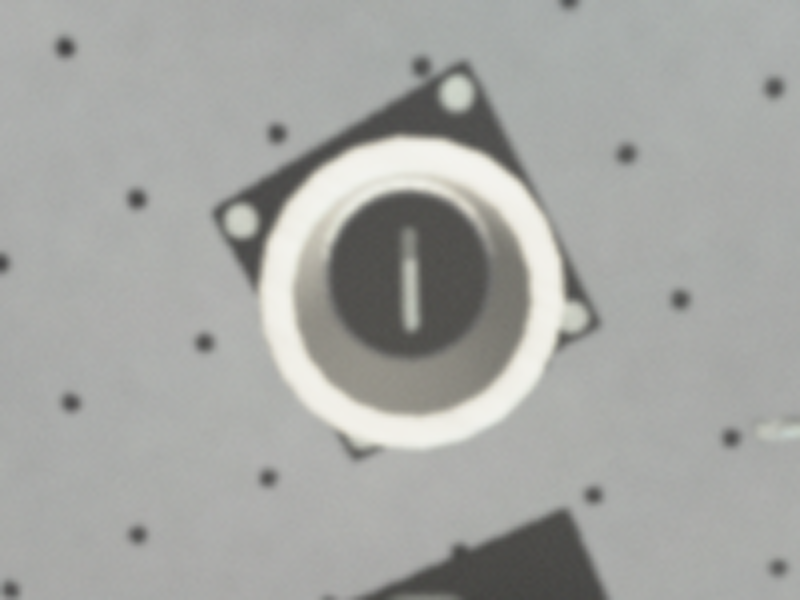

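Run:
```python
from h import *
import pickle
c=pickle.load(open('W3.pkl','rb'))
im=cv2.imread('pics/w3.png');print(im[59:209,180:380].shape)
f=lambda u,v:(180+(u+.5)/4-.5,59+(v+.5)/4-.5)
tc=plane(c,f(412.5,292.5),130);print('tube',tc, [np.linalg.norm(plane(c,f(*q),130)-tc) for q in [(260,292),(565,292),(412,137),(412,448)]])
print('cart top centre',plane(c,f(408,273),48), 'dia',np.linalg.norm(plane(c,f(328,273),48)-plane(c,f(488,273),48)))
# loop: bright centroid by row
g=cv2.cvtColor(im,cv2.COLOR_BGR2GRAY).astype(float)
pts=[]
for v in range(116,143):
    r=g[v,272:295]-85; r[r<0]=0
    if r.sum()>20: pts.append((272+(r*np.arange(23)).sum()/r.sum(),v,r.max()))
pts=np.array(pts);print(pts.round(1).tolist())
for z in (48,60,72):
    A=np.array([plane(c,p[:2],z) for p in pts]); print(z,A[0].round(1),A[-1].round(1),'ang',np.degrees(np.arctan2(*(A[-1]-A[0])[1::-1])))
print(c[2][:3,3])
```

```text
(150, 200, 3)
tube [571.93053577  71.82835407 130.        ] [np.float64(35.860499988983854), np.float64(35.86381814555941), np.float64(34.68247096856716), np.float64(36.955999843274824)]
cart top centre [571.4431764   72.00592628  48.        ] dia 47.02539136264122
[[281.7, 116.0, 33.0], [281.8, 117.0, 46.0], [281.8, 118.0, 50.0], [281.8, 119.0, 49.0], [281.7, 120.0, 48.0], [281.7, 121.0, 49.0], [281.8, 122.0, 51.0], [281.9, 123.0, 63.0], [282.0, 124.0, 87.0], [282.0, 125.0, 99.0], [282.0, 126.0, 101.0], [282.0, 127.0, 100.0], [282.0, 128.0, 100.0], [282.0, 129.0, 101.0], [282.1, 130.0, 100.0], [282.1, 131.0, 98.0], [282.1, 132.0, 99.0], [282.1, 133.0, 98.0], [282.1, 134.0, 101.0], [282.2, 135.0, 100.0], [282.2, 136.0, 99.0], [282.3, 137.0, 98.0], [282.4, 138.0, 97.0], [282.4, 139.0, 92.0], [282.4, 140.0, 79.0], [282.3, 141.0, 48.0], [282.8, 142.0, 16.0]]
48 [576.5  83.3  48. ] [565.8  55.3  48. ] ang -110.89301301421014
60 [576.5  83.6  60. ] [566.2  56.5  60. ] ang -110.89301301421014
72 [576.5  83.9  72. ] [566.5  57.6  72. ] ang -110.89301301420991
[577.79512787  93.39419513 451.60473969]
```

The tube rim centre is at (412,292) in the crop, or world (571.9,71.8). The loop is the bright line (408,228)-(413,332), centred at about (571.8,71.9) with its bar at 69°. I'll move beside the bar, to 18.5 mm on its −hook-x side.

>>> {"name": "step_arm", "arguments": {"motion": [-1,0.25,-0.08,0,-0.007,-1,0.523,-0.163,0,-0.0145,-1,0.523,-0.163,0,-0.0145,-1,0.523,-0.163,0,-0.0145,-1,0.523,-0.163,0,-0.0145]}}

```text
t: 6.65
ee_pos: [554.8, 78.6, 330.2]
ee_rot: [0.824, 0.567, -0.0, 0.0]
ft_force: [-0.2, -0.2, 0.4]
gripper_width: 0.18
```

Run:
```python
from h import *
shift((554.5,78.5,180)); c=cal('wrist')
w=save('wrist','w4.png'); s=save('side','s4.png')
import pickle; S=pickle.load(open('C.pkl','rb'))['side']
P=[554.5,78.5];print(proj(S,[(*P,330),(*P,205)]),proj(c,[(*P,330),(*P,205)]))
u,v=proj(S,[(*P,250)])[0].astype(int)
a=cv2.resize(s[v-60:v+90,u-50:u+50],(400,600),interpolation=cv2.INTER_CUBIC); b=cv2.resize(w[120:420,180:380],(400,600),interpolation=cv2.INTER_CUBIC);print(u-50,v-60)
cv2.imwrite('pics/z4.png',np.hstack([a,b]))
```

```text
t 6.65 pos [554.8  78.6 330.2] xang 69.02 zdir [-1.e-04 -3.e-04 -1.e+00] F [-0.2 -0.2  0.4] w 0.18 q [-0.62  0.16  0.45  1.53 -0.07  1.47 -0.53]
shift [-0.002 -0.003  1.502]
[[271.38966009 105.52928314]
 [272.40639967 152.30947431]] [[280.72072233 297.27778159]
 [279.99227651 209.26097318]]
222 76
```

View pics/z4.png

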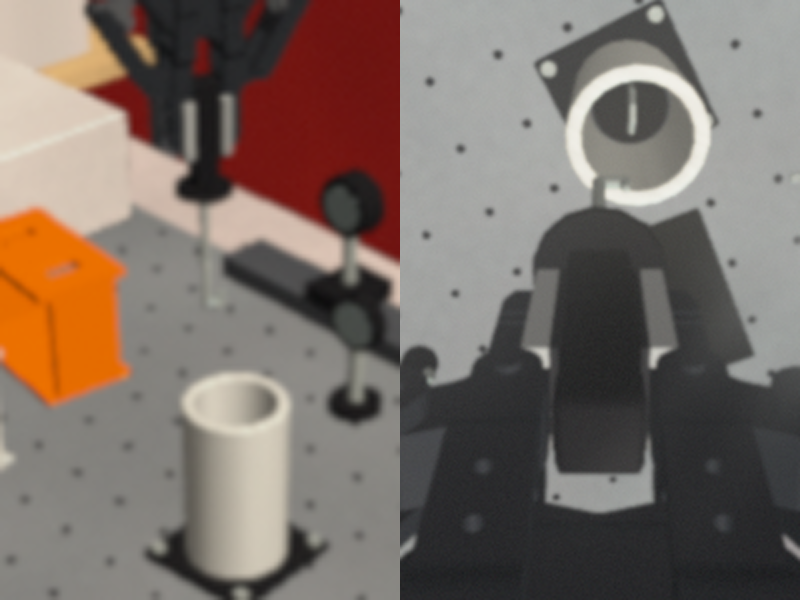

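The wrist view shows the shank at (597,190) and the foot running right to (628,183), with the loop bar ahead at (632,105). The side view shows the hook straight, its foot towards the camera's right. I'll descend beside the bar.

>>> {"name": "step_arm", "arguments": {"motion": [-1,0,0,0.25,0,-1,0,0,0.5,0,-1,0,0,0.75,0,-1,0,0,1.0,0,-1,0,0,1.0,0]}}

```text
t: 7.25
ee_pos: [553.2, 77.6, 227.4]
ee_rot: [0.824, 0.566, -0.002, -0.001]
ft_force: [0.4, -0.6, -0.9]
gripper_width: 0.177
```

>>> {"name": "step_arm", "arguments": {"motion": [-1,0,0,0.15,0,-1,0,0,0.3,0,-1,0,0,0.42,0,-1,0,0,0.5,0,-1,0,0,0.5,0]}}

```text
t: 7.75
ee_pos: [554.6, 78.2, 179.9]
ee_rot: [0.824, 0.566, -0.0, -0.0]
ft_force: [0.3, -0.0, -0.3]
gripper_width: 0.175
```

Run:
```python
from h import *
shift((554.5,78.5,180))
```

```text
t 7.75 pos [554.6  78.2 179.9] xang 68.97 zdir [-1.e-03 -2.e-04 -1.e+00] F [ 0.3 -0.  -0.3] w 0.175 q [-0.6   0.25  0.44  1.75 -0.12  1.16 -0.49]
shift [ 0.003 -0.002 -0.001]
```

No contact. Now I'll slide under the bar along tool +y, then lift a little.

>>> {"name": "step_arm", "arguments": {"motion": [-1,0,0.04,0,0,-1,0,0.08,0,0,-1,0,0.12,0,0,-1,0,0.145,0,0,-1,0,0.162,0,0]}}

```text
t: 8.25
ee_pos: [570.2, 72.4, 180.4]
ee_rot: [0.824, 0.566, 0.0, -0.0]
ft_force: [-0.7, 0.2, 0.7]
gripper_width: 0.173
```

>>> {"name": "step_arm", "arguments": {"motion": [-1,0,0,-0.04,0,-1,0,0,-0.08,0,-1,0,0,-0.12,0,-1,0,0,-0.2,0,-1,0,0,-0.3,0]}}

```text
t: 8.75
ee_pos: [569.7, 72.5, 210.9]
ee_rot: [0.824, 0.566, -0.0, -0.0]
ft_force: [0.9, -0.6, -2.4]
gripper_width: 0.178
```

>>> {"name": "step_arm", "arguments": {"motion": [-1,0,0,0,0,-1,0,0,0,0,-1,0,0,0,0]}}

```text
t: 9.05
ee_pos: [569.7, 72.5, 210.0]
ee_rot: [0.824, 0.566, -0.0, -0.0]
ft_force: [-1.2, -0.7, -3.2]
gripper_width: 0.172
```

Run:
```python
from h import *
s,r=st(); print(np.mean([ (save('wrist','w5.png') is None, robot.sense()['ft_force'])[1] for _ in range(4)],axis=0))
w=cv2.imread('pics/w5.png'); cv2.imwrite('pics/z5.png',cv2.resize(w[120:420,180:380],(400,600),interpolation=cv2.INTER_CUBIC))
```

```text
t 9.05 pos [569.7  72.5 210. ] xang 68.99 zdir [-4.e-04  0.e+00 -1.e+00] F [-1.2 -0.7 -3.2] w 0.172 q [-0.59  0.26  0.45  1.68 -0.12  1.23 -0.48]
[-0.27347186  0.47807076 -1.72745751]
```

Fz is about −2.4 N against −0.5 N before, so the cartridge hangs on the hook. I'll draw it out.

>>> {"name": "step_arm", "arguments": {"motion": [-1,0,0,-0.08,0,-1,0,0,-0.2,0,-1,0,0,-0.35,0,-1,0,0,-0.5,0,-1,0,0,-0.65,0]}}

```text
t: 9.75
ee_pos: [570.1, 72.5, 277.2]
ee_rot: [0.824, 0.566, 0.001, 0.0]
ft_force: [0.5, 0.5, -2.1]
gripper_width: 0.172
```

>>> {"name": "step_arm", "arguments": {"motion": [-1,0,0,-0.15,0,-1,0,0,-0.3,0,-1,0,0,-0.45,0,-1,0,0,-0.56,0,-1,0,0,-0.6,0]}}

```text
t: 10.25
ee_pos: [570.3, 72.5, 336.9]
ee_rot: [0.824, 0.566, 0.001, 0.0]
ft_force: [0.6, -1.0, -2.2]
gripper_width: 0.178
```

>>> {"name": "step_arm", "arguments": {"motion": [-1,0,0,0,0,-1,0,0,0,0,-1,0,0,0,0]}}

```text
t: 10.55
ee_pos: [569.6, 72.5, 334.6]
ee_rot: [0.824, 0.566, -0.001, -0.0]
ft_force: [-0.2, -0.6, -2.1]
gripper_width: 0.178
```

Run:
```python
from h import *
shift((526,-87,335))
s=save('side','s6.png');w=save('wrist','w6.png')
a=cv2.resize(s[80:230,222:322],(400,600),interpolation=cv2.INTER_CUBIC); b=cv2.resize(w[120:420,180:380],(400,600),interpolation=cv2.INTER_CUBIC)
cv2.imwrite('pics/z6.png',np.hstack([a,b]))
```

```text
t 10.55 pos [569.6  72.5 334.6] xang 68.98 zdir [-1.2e-03 -2.0e-04 -1.0e+00] F [-0.2 -0.6 -2.1] w 0.178 q [-0.6   0.19  0.46  1.49 -0.09  1.48 -0.5 ]
shift [-1.645  0.164 -0.003]
```

View pics/z6.png

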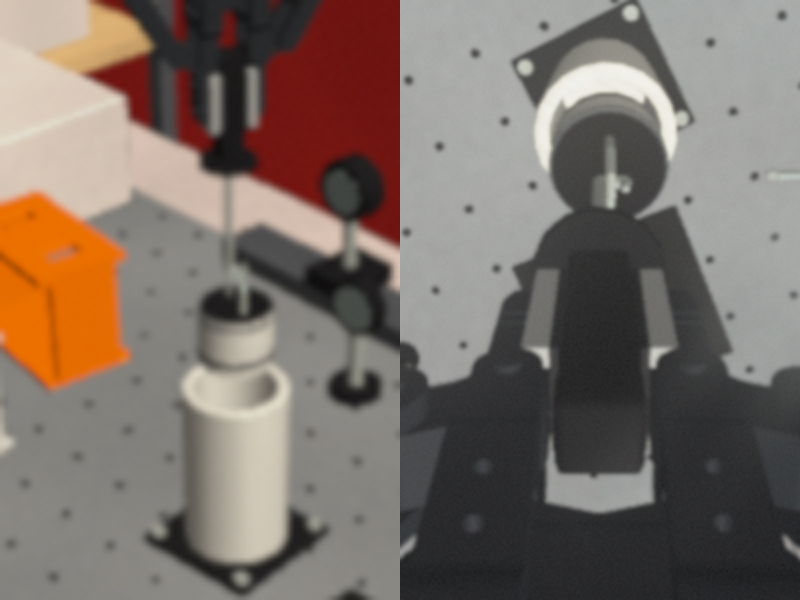

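The cartridge hangs upright clear of the tube: body at side crop (237,330), rim at (237,390), and loop around the hook in the wrist crop at (612,170). I'll carry it gently to the mat.

>>> {"name": "step_arm", "arguments": {"motion": [-1,-0.07,0.005,0,0,-1,-0.2,0.02,0,0,-1,-0.4,0.04,0,0,-1,-0.6,0.06,0,0,-1,-0.8,0.08,0,0]}}

```text
t: 11.15
ee_pos: [547.9, -7.9, 335.5]
ee_rot: [0.825, 0.566, 0.0, 0.0]
ft_force: [0.1, 0.6, -1.7]
gripper_width: 0.18
```

>>> {"name": "step_arm", "arguments": {"motion": [-1,-0.2,0.02,0,0,-1,-0.4,0.03,0,0,-1,-0.6,0.05,0,0,-1,-0.75,0.06,0,0,-1,-0.84,0.06,0,0]}}

```text
t: 11.65
ee_pos: [523.3, -88.2, 335.6]
ee_rot: [0.825, 0.565, 0.0, 0.0]
ft_force: [-0.3, 0.4, -1.5]
gripper_width: 0.176
```

>>> {"name": "step_arm", "arguments": {"motion": [-1,0,0,0.1,0,-1,0,0,0.25,0,-1,0,0,0.45,0,-1,0,0,0.65,0,-1,0,0,0.85,0]}}

```text
t: 12.15
ee_pos: [524.1, -84.5, 248.6]
ee_rot: [0.824, 0.567, -0.0, -0.0]
ft_force: [-0.7, -0.2, -1.4]
gripper_width: 0.175
```

>>> {"name": "step_arm", "arguments": {"motion": [-1,0,0,0.1,0,-1,0,0,0.25,0,-1,0,0,0.35,0,-1,0,0,0.4,0,-1,0,0,0.43,0]}}

```text
t: 12.65
ee_pos: [524.2, -85.4, 207.1]
ee_rot: [0.824, 0.566, -0.0, -0.0]
ft_force: [-0.5, -0.4, -2.2]
gripper_width: 0.176
```

>>> {"name": "step_arm", "arguments": {"motion": [-1,0,0,0,0,-1,0,0,0,0,-1,0,0,0,0,-1,0,0,0,0]}}

```text
t: 13.05
ee_pos: [524.4, -85.6, 207.6]
ee_rot: [0.824, 0.566, 0.0, 0.0]
ft_force: [-0.4, -0.3, -1.8]
gripper_width: 0.177
```

Run:
```python
from h import *
st()
```

```text
t 13.05 pos [524.4 -85.6 207.6] xang 68.99 zdir [ 6.e-04  2.e-04 -1.e+00] F [-0.4 -0.3 -1.8] w 0.177 q [-0.43  0.16  0.56  1.8  -0.09  1.21 -0.21]
```

>>> {"name": "step_arm", "arguments": {"motion": [-1,0,0,0.06,0,-1,0,0,0.11,0,-1,0,0,0.15,0,-1,0,0,0.18,0,-1,0,0,0.2,0]}}

```text
t: 13.55
ee_pos: [524.1, -85.6, 186.9]
ee_rot: [0.824, 0.566, -0.0, -0.0]
ft_force: [-0.2, 1.0, -0.6]
gripper_width: 0.172
```

>>> {"name": "step_arm", "arguments": {"motion": [-1,0,0,0.02,0,-1,0,0,0.04,0,-1,0,0,0.06,0,-1,0,0,0.09,0,-1,0,0,0.118,0]}}

```text
t: 14.05
ee_pos: [524.2, -85.6, 175.3]
ee_rot: [0.824, 0.566, 0.0, -0.0]
ft_force: [-0.5, -0.2, -0.0]
gripper_width: 0.176
```

>>> {"name": "step_arm", "arguments": {"motion": [-1,0,0,0,0,-1,0,0,0,0]}}

```text
t: 14.25
ee_pos: [524.1, -85.7, 175.4]
ee_rot: [0.824, 0.566, -0.0, -0.0]
ft_force: [0.6, 0.1, -0.4]
gripper_width: 0.175
```

Run:
```python
from h import *
st()
F=[]
for i in range(4): s=save('side','s7.png');F.append(robot.sense()['ft_force'])
print(np.mean(F,0)); w=save('wrist','w7.png')
import pickle; S=pickle.load(open('C.pkl','rb'))['side']
u,v=proj(S,[(526,-87,50)])[0].astype(int)
a=cv2.resize(s[v-75:v+75,u-50:u+50],(400,600),interpolation=cv2.INTER_CUBIC); b=cv2.resize(w[120:420,180:380],(400,600),interpolation=cv2.INTER_CUBIC)
cv2.imwrite('pics/z7.png',np.hstack([a,b]))
```

```text
t 14.25 pos [524.1 -85.7 175.4] xang 68.98 zdir [-2.e-04  0.e+00 -1.e+00] F [ 0.6  0.1 -0.4] w 0.175 q [-0.42  0.2   0.56  1.84 -0.11  1.14 -0.19]
[-0.0958313   0.01584564 -1.13286502]
```

View pics/z7.png

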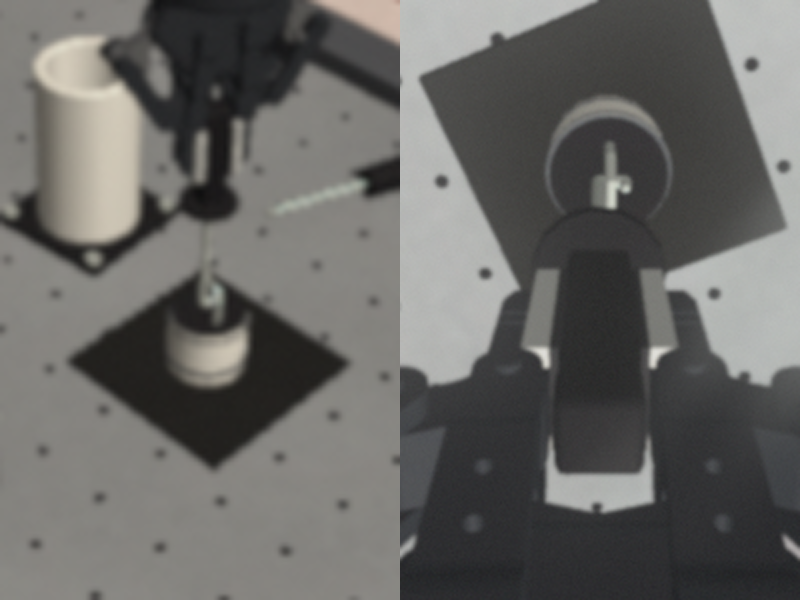

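The cartridge stands upright on the mat at side crop (207,345), with the foot under the bar at wrist crop (615,185). I'll back out along −tool y and lift away.

>>> {"name": "step_arm", "arguments": {"motion": [-1,0,-0.04,0,0,-1,0,-0.08,0,0,-1,0,-0.12,0,0,-1,0,-0.16,0,0,-1,0,-0.16,0,0]}}

```text
t: 15.0
ee_pos: [508.8, -79.6, 175.6]
ee_rot: [0.824, 0.566, 0.0, -0.0]
ft_force: [-0.4, 0.1, -1.0]
gripper_width: 0.177
```

>>> {"name": "step_arm", "arguments": {"motion": [-1,0,0,-0.05,0,-1,0,0,-0.12,0,-1,0,0,-0.25,0,-1,0,0,-0.6,0,-1,0,0,-1,0]}}

```text
t: 15.5
ee_pos: [508.7, -80.0, 276.9]
ee_rot: [0.824, 0.566, -0.001, -0.0]
ft_force: [1.0, 0.4, -0.2]
gripper_width: 0.175
```

>>> {"name": "step_arm", "arguments": {"motion": [-1,0,0,-0.4,0,-1,0,0,-0.6,0,-1,0,0,-0.6,0]}}

```text
t: 15.8
ee_pos: [510.4, -80.3, 339.7]
ee_rot: [0.824, 0.566, 0.003, 0.001]
ft_force: [0.1, -0.3, -0.1]
gripper_width: 0.177
```

Run:
```python
from h import *
import pickle
shift((463.6,367,334)); c=cal('wrist'); w=save('wrist','w8.png'); s=save('side','s8.png');pickle.dump(c,open('W8.pkl','wb'))
P=(528,-87,44);u,v=proj(c,P)[0].astype(int);print(u,v)
S=pickle.load(open('C.pkl','rb'))['side'];a,b=proj(S,(526,-87,30))[0].astype(int)
y=max(v-75,0)
cv2.imwrite('pics/z8.png',np.hstack([cv2.resize(s[b-75:b+75,a-50:a+50],(400,600)),cv2.resize(w[y:y+150,u-50:u+50],(400,600))])); print(u-50,y)
```

```text
t 15.8 pos [510.4 -80.3 339.7] xang 68.96 zdir [ 6.2e-03  6.0e-04 -1.0e+00] F [ 0.1 -0.3 -0.1] w 0.177 q [-0.47  0.04  0.56  1.63 -0.02  1.47 -0.27]
shift [ 4.007 -2.044  0.057]
293 170
243 95
```

View pics/z8.png

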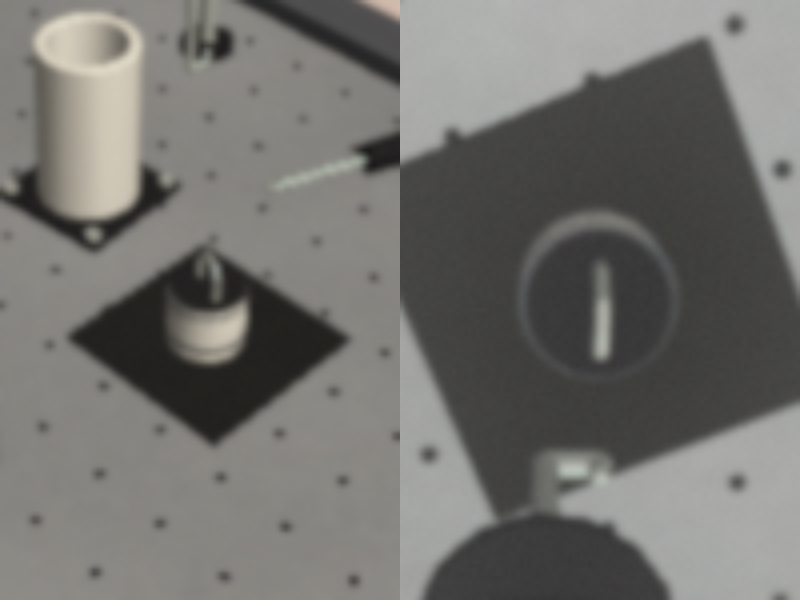

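The cartridge stands freely upright at wrist crop (602,305), near the middle of the mat, and the hook is clear at (570,480). Next I'll return the hook to the empty slot.

>>> {"name": "step_arm", "arguments": {"motion": [-1,0.3,-0.15,0,0,-1,0.7,-0.36,0,0,-1,1,-0.51,0,0,-1,1,-0.51,0,0]}}

```text
t: 16.3
ee_pos: [496.4, 37.0, 334.1]
ee_rot: [0.822, 0.569, -0.001, -0.001]
ft_force: [0.8, -1.0, -1.0]
gripper_width: 0.175
```

>>> {"name": "step_arm", "arguments": {"motion": [-1,0.4,-0.2,0,0,-1,0.8,-0.4,0,0,-1,1,-0.51,0,0,-1,1,-0.51,0,0]}}

```text
t: 16.7
ee_pos: [484.6, 146.7, 334.1]
ee_rot: [0.823, 0.569, -0.001, -0.0]
ft_force: [-0.3, 0.3, -0.5]
gripper_width: 0.174
```

>>> {"name": "step_arm", "arguments": {"motion": [-1,0.4,-0.2,0,0,-1,0.8,-0.4,0,0,-1,1,-0.51,0,0,-1,1,-0.51,0,0]}}

```text
t: 17.1
ee_pos: [473.0, 257.4, 334.1]
ee_rot: [0.823, 0.568, -0.001, -0.0]
ft_force: [0.2, 0.3, -0.4]
gripper_width: 0.177
```

>>> {"name": "step_arm", "arguments": {"motion": [-1,0.4,-0.2,0,-0.04,-1,0.7,-0.36,0,-0.08,-1,1,-0.51,0,-0.12,-1,1,-0.51,0,-0.155,-1,1,-0.51,0,-0.1656]}}

```text
t: 17.6
ee_pos: [463.0, 365.5, 334.4]
ee_rot: [0.649, 0.76, -0.001, 0.0]
ft_force: [0.2, -0.4, -1.4]
gripper_width: 0.175
```

>>> {"name": "step_arm", "arguments": {"motion": [-1,0,0,0,0,-1,0,0,0,0,-1,0,0,0,0]}}

```text
t: 17.9
ee_pos: [462.7, 365.7, 335.5]
ee_rot: [0.652, 0.758, -0.0, 0.0]
ft_force: [-0.3, -0.5, -0.9]
gripper_width: 0.178
```

Run:
```python
from h import *
shift((463.6,367,334))
```

```text
t 17.9 pos [462.7 365.7 335.5] xang 98.66 zdir [ 0.e+00 -3.e-04 -1.e+00] F [-0.3 -0.5 -0.9] w 0.178 q [-0.87  0.22  0.15  1.43 -0.03  1.49 -0.57]
shift [0.012 0.01  0.015]
```

>>> {"name": "step_arm", "arguments": {"motion": [-1,0.012,0.01,0.2,0,-1,0.012,0.01,0.4,0,-1,0.012,0.01,0.6,0,-1,0.012,0.01,0.8,0,-1,0.012,0.01,0.9,0]}}

```text
t: 18.4
ee_pos: [462.7, 367.2, 243.8]
ee_rot: [0.651, 0.759, -0.001, -0.0]
ft_force: [-0.6, 0.2, -1.1]
gripper_width: 0.179
```

Run:
```python
from h import *
shift((463.6,367,146.2))
```

```text
t 18.4 pos [462.7 367.2 243.8] xang 98.74 zdir [-0.0014 -0.0015 -1.    ] F [-0.6  0.2 -1.1] w 0.179 q [-0.87  0.26  0.14  1.58 -0.04  1.31 -0.57]
shift [-0.002  0.01   0.976]
```

>>> {"name": "step_arm", "arguments": {"motion": [-1,0,0,0.15,0,-1,0,0,0.35,0,-1,0,0,0.55,0,-1,0,0,0.75,0,-1,0,0,0.88,0]}}

```text
t: 18.9
ee_pos: [462.9, 367.7, 156.2]
ee_rot: [0.651, 0.759, -0.0, -0.0]
ft_force: [0.5, -0.3, 0.7]
gripper_width: 0.177
```

>>> {"name": "step_arm", "arguments": {"motion": [-1,0,0,0.02,0,-1,0,0,0.04,0,-1,0,0,0.06,0,-1,0,0,0.06,0,-1,0,0,0.06,0]}}

```text
t: 19.4
ee_pos: [463.3, 368.2, 152.1]
ee_rot: [0.651, 0.759, 0.0, 0.0]
ft_force: [-0.1, 1.0, -1.0]
gripper_width: 0.178
```

Run:
```python
from h import *
shift((463.6,367,145.7))
```

```text
t 19.4 pos [463.3 368.2 152.1] xang 98.79 zdir [ 7.e-04  7.e-04 -1.e+00] F [-0.1  1.  -1. ] w 0.178 q [-0.86  0.33  0.13  1.69 -0.05  1.13 -0.56]
shift [-0.012  0.001  0.064]
```

Inside the slot with no contact. Down to the seat.

>>> {"name": "step_arm", "arguments": {"motion": [-1,-0.01,0,0.02,0,-1,-0.01,0,0.04,0,-1,-0.01,0,0.055,0,-1,-0.01,0,0.065,0,-1,-0.01,0,0.065,0]}}

```text
t: 19.9
ee_pos: [463.2, 367.0, 145.7]
ee_rot: [0.651, 0.759, 0.0, -0.0]
ft_force: [-1.8, -1.6, 6.4]
gripper_width: 0.176
```

Run:
```python
from h import *
shift((463.6,367,145.7))
```

```text
t 19.9 pos [463.2 367.  145.7] xang 98.79 zdir [ 0.e+00  2.e-04 -1.e+00] F [-1.8 -1.6  6.4] w 0.176 q [-0.86  0.34  0.13  1.69 -0.05  1.11 -0.56]
shift [-0.     0.004  0.   ]
```

The hook is seated: Fz +6.4 N at the original height. I'll open, rise straight up, and check the stand.

>>> {"name": "step_arm", "arguments": {"motion": [0,0,0,0,0,0.5,0,0,0,0,1,0,0,0,0,1,0,0,0,0,1,0,0,0,0]}}

```text
t: 20.4
ee_pos: [463.2, 367.0, 144.9]
ee_rot: [0.651, 0.759, -0.0, -0.0]
ft_force: [0.3, 0.2, -0.5]
gripper_width: 0.995
```

>>> {"name": "step_arm", "arguments": {"motion": [1,0,0,0,0,1,0,0,0,0,1,0,0,-0.2,0,1,0,0,-0.6,0,1,0,0,-1,0]}}

```text
t: 20.9
ee_pos: [462.9, 366.7, 245.8]
ee_rot: [0.651, 0.759, -0.001, -0.0]
ft_force: [-0.3, 0.7, -0.4]
gripper_width: 0.998
```

>>> {"name": "step_arm", "arguments": {"motion": [1,0,0,-0.2,0,1,0,0,-0.5,0,1,0,0,-0.5,0,1,0,0,-0.5,0]}}

```text
t: 21.3
ee_pos: [463.4, 367.1, 295.4]
ee_rot: [0.651, 0.759, 0.001, 0.0]
ft_force: [-0.7, 0.6, -0.5]
gripper_width: 1.001
```

Run:
```python
from h import *
s,r=shift((463.6,367,293)) is None or st()
w=save('wrist','w9.png'); s=save('side','s9.png')
cv2.imwrite('pics/z9.png',np.hstack([cv2.resize(w[145:295,230:330],(400,600)),cv2.resize(s[110:230,160:240],(400,600))]))
```

```text
t 21.3 pos [463.4 367.1 295.4] xang 98.79 zdir [ 8.e-04  9.e-04 -1.e+00] F [-0.7  0.6 -0.5] w 1.001 q [-0.87  0.23  0.15  1.5  -0.03  1.41 -0.57]
shift [-0.002  0.002  0.024]
t 21.3 pos [463.4 367.1 295.4] xang 98.79 zdir [ 8.e-04  9.e-04 -1.e+00] F [-0.7  0.6 -0.5] w 1.001 q [-0.87  0.23  0.15  1.5  -0.03  1.41 -0.57]
```

View pics/z9.png

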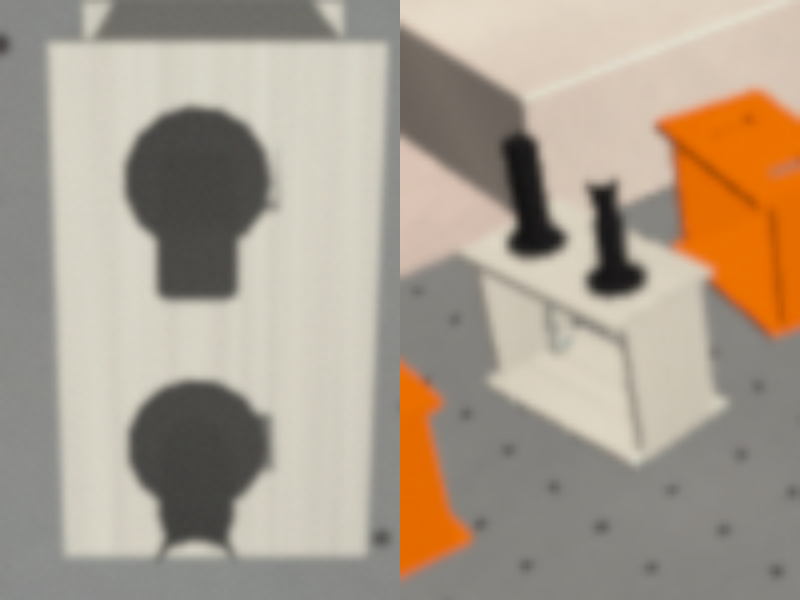

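The hook hangs in its slot exactly as at the start, in both the wrist and side views. Next I'll go to the cartridge, turning the jaws to the tray's y.

>>> {"name": "step_arm", "arguments": {"motion": [1,-0.3,0,0,0,1,-0.7,0,0,0,1,-0.92,-0.011,0,0,1,-0.92,-0.011,0,0]}}

```text
t: 21.8
ee_pos: [477.1, 271.9, 294.3]
ee_rot: [0.653, 0.757, -0.001, 0.0]
ft_force: [0.3, -0.3, 0.3]
gripper_width: 1.003
```

>>> {"name": "step_arm", "arguments": {"motion": [1,-0.45,0,0,0,1,-0.92,-0.011,0,0,1,-0.92,-0.011,0,0]}}

```text
t: 22.1
ee_pos: [490.4, 178.7, 294.6]
ee_rot: [0.654, 0.757, -0.001, 0.001]
ft_force: [0.2, -1.5, 0.0]
gripper_width: 1.0
```

>>> {"name": "step_arm", "arguments": {"motion": [1,-0.45,0,0,0,1,-0.92,-0.011,0,0,1,-0.92,-0.011,0,0]}}

```text
t: 22.4
ee_pos: [502.8, 87.6, 294.6]
ee_rot: [0.654, 0.756, -0.001, 0.001]
ft_force: [0.1, 0.7, 0.6]
gripper_width: 0.999
```

>>> {"name": "step_arm", "arguments": {"motion": [1,-0.45,0,0,0,1,-0.92,-0.011,0,0,1,-0.92,-0.011,0,0]}}

```text
t: 22.7
ee_pos: [515.3, -3.4, 294.6]
ee_rot: [0.654, 0.756, -0.001, 0.001]
ft_force: [-0.4, 0.9, 0.3]
gripper_width: 1.002
```

>>> {"name": "step_arm", "arguments": {"motion": [1,-0.45,0,0,0.04,1,-0.92,-0.011,0,0.08,1,-0.92,-0.011,0,0.12,1,-0.92,-0.011,0,0.16,1,-0.92,-0.011,0,0.2]}}

```text
t: 23.2
ee_pos: [528.2, -87.7, 294.1]
ee_rot: [0.855, 0.519, -0.001, -0.0]
ft_force: [-0.1, -0.1, -0.1]
gripper_width: 1.002
```

>>> {"name": "step_arm", "arguments": {"motion": [1,0,0,0,0.04,1,0,0,0,0.08,1,0,0,0,0.12,1,0,0,0,0.16,1,0,0,0,0.2]}}

```text
t: 23.7
ee_pos: [528.2, -87.3, 294.2]
ee_rot: [0.973, 0.229, -0.001, -0.0]
ft_force: [0.5, 0.2, -1.1]
gripper_width: 1.0
```

>>> {"name": "step_arm", "arguments": {"motion": [1,0,0,0,0.04,1,0,0,0,0.08,1,0,0,0,0.124,1,0,0,0,0.124,1,0,0,0,0.124]}}

```text
t: 24.2
ee_pos: [528.2, -87.7, 294.5]
ee_rot: [0.999, 0.041, -0.0, -0.0]
ft_force: [0.6, -0.1, -0.8]
gripper_width: 1.0
```

Run:
```python
from h import *
st(); c=cal('wrist'); im=save('wrist','w10.png')
import pickle
c8=pickle.load(open('W8.pkl','rb')); f=lambda u,v:(243+(u-400+.5)/4-.5,95+(v+.5)/4-.5)
print('from w8',plane(c8,f(602,305),44), plane(c8,f(602,310),68))
p=proj(c,[(528,-87,44)])[0]; u,v=p.astype(int); print(p)
# cylinder dark top on black mat: use bright rim + loop
g=cv2.cvtColor(im,cv2.COLOR_BGR2GRAY).astype(float)
sub=g[v-45:v+45,u-45:u+45]
m=(sub>sub.min()+55).astype(np.uint8)
n,l,s,ce=cv2.connectedComponentsWithStats(m); print([(s[i].tolist(),(ce[i]+[u-45,v-45]).round(1).tolist()) for i in range(1,n) if s[i,4]>15])
cv2.imwrite('pics/z10.png',cv2.resize(im[v-75:v+75,u-100:u+100],(800,600)))
d=cv2.HoughCircles(cv2.resize(sub,None,fx=4,fy=4).astype(np.uint8),cv2.HOUGH_GRADIENT,1,400,param1=60,param2=15,minRadius=80,maxRadius=140);print(d if d is None else (d[0,0]/4+[u-45,v-45,0]))
if d is not None: print(plane(c,d[0,0,:2]/4+[u-45,v-45],44))
```

```text
t 24.2 pos [528.2 -87.7 294.5] xang 4.74 zdir [-7.e-04 -0.e+00 -1.e+00] F [ 0.6 -0.1 -0.8] w 1.0 q [-0.47  0.11  0.6   1.66 -0.06  1.39 -1.35]
from w8 [527.26952282 -87.67621279  44.        ] [527.23738568 -84.61167687  68.        ]
[279.52442106 175.67825202]
[([31, 22, 34, 13, 122], [281.9, 155.9]), ([35, 43, 23, 14, 106], [280.1, 181.1]), ([0, 87, 36, 3, 64], [247.7, 218.5])]
[278.875      177.875       21.85000038]
[525.42335778 -86.47725596  44.        ]
```

>>> {"name": "step_arm", "arguments": {"motion": [1,-0.013,0,0.4,0,1,-0.013,0,0.8,0,1,-0.013,0,1,0,1,-0.013,0,1,0]}}

```text
t: 24.65
ee_pos: [525.1, -88.1, 192.2]
ee_rot: [0.999, 0.04, -0.003, 0.0]
ft_force: [0.1, 1.3, 0.4]
gripper_width: 0.998
```

>>> {"name": "step_arm", "arguments": {"motion": [1,0,0,0.3,0,1,0,0,0.6,0,1,0,0,0.8,0,1,0,0,0.9,0,1,0,0,0.9,0]}}

```text
t: 25.15
ee_pos: [526.9, -88.5, 105.0]
ee_rot: [0.999, 0.039, -0.0, 0.0]
ft_force: [-1.0, 1.0, 0.3]
gripper_width: 1.002
```

Run:
```python
from h import *
shift((527,-87.5,34))
```

```text
t 25.15 pos [526.9 -88.5 105. ] xang 4.53 zdir [-7.e-04 -0.e+00 -1.e+00] F [-1.   1.   0.3] w 1.002 q [-0.42  0.3   0.58  1.9  -0.19  1.   -1.25]
shift [ 0.003 -0.009  0.71 ]
```

>>> {"name": "step_arm", "arguments": {"motion": [1,0,-0.009,0.2,0,1,0,-0.009,0.4,0,1,0,-0.009,0.6,0,1,0,-0.009,0.71,0,1,0,-0.009,0.71,0]}}

```text
t: 25.65
ee_pos: [526.8, -87.5, 34.0]
ee_rot: [0.999, 0.039, -0.0, -0.0]
ft_force: [-0.9, 0.2, 0.7]
gripper_width: 1.0
```

>>> {"name": "step_arm", "arguments": {"motion": [0.6,0,0,0,0,0.5,0,0,0,0,0.4,0,0,0,0,0.3,0,0,0,0,0.25,0,0,0,0], "squeeze": 40}}

```text
t: 26.15
ee_pos: [526.9, -87.6, 34.3]
ee_rot: [0.999, 0.039, 0.0, -0.0]
ft_force: [0.2, -0.5, -0.4]
gripper_width: 0.627
```

>>> {"name": "step_arm", "arguments": {"motion": [0.15,0,0,0,0,0.1,0,0,0,0,-0.2,0,0,0,0,-0.4,0,0,0,0,-0.4,0,0,0,0]}}

```text
t: 26.65
ee_pos: [526.9, -87.6, 34.4]
ee_rot: [0.999, 0.039, 0.0, -0.0]
ft_force: [-1.7, 0.8, 6.3]
gripper_width: 0.572
```

Run:
```python
from h import *
st()
```

```text
t 26.65 pos [526.9 -87.6  34.4] xang 4.47 zdir [ 3.e-04  4.e-04 -1.e+00] F [-1.7  0.8  6.3] w 0.572 q [-0.38  0.41  0.54  1.94 -0.27  0.86 -1.19]
```

Width 0.572 (48.6 mm), so the cartridge is gripped. I'll lift and carry it to above the tray.

>>> {"name": "step_arm", "arguments": {"motion": [-0.4,0,0,-0.1,0,-0.4,0,0,-0.3,0,-0.4,0,0,-0.6,0,-0.4,0,0,-0.9,0,-0.4,0,0,-1,0]}}

```text
t: 27.15
ee_pos: [528.0, -88.0, 137.1]
ee_rot: [0.999, 0.039, 0.002, -0.0]
ft_force: [0.8, -0.8, -1.0]
gripper_width: 0.575
```

>>> {"name": "step_arm", "arguments": {"motion": [-0.4,-0.03,0.3,0,0,-0.4,-0.06,0.6,0,0,-0.4,-0.06,0.86,0,0,-0.4,-0.06,0.86,0,0]}}

```text
t: 27.55
ee_pos: [526.4, -177.9, 133.8]
ee_rot: [0.999, 0.036, -0.0, 0.001]
ft_force: [-0.5, 0.5, -1.2]
gripper_width: 0.574
```

>>> {"name": "step_arm", "arguments": {"motion": [-0.4,-0.03,0.4,0,0,-0.4,-0.06,0.86,0,0,-0.4,-0.06,0.86,0,0]}}

```text
t: 27.85
ee_pos: [526.1, -266.5, 133.9]
ee_rot: [0.999, 0.035, -0.0, 0.002]
ft_force: [-0.9, -0.3, -1.9]
gripper_width: 0.572
```

>>> {"name": "step_arm", "arguments": {"motion": [-0.4,-0.03,0.35,0,0,-0.4,-0.05,0.65,0,0,-0.4,-0.05,0.85,0,0,-0.4,-0.05,0.85,0,0,-0.4,-0.05,0.85,0,0]}}

```text
t: 28.35
ee_pos: [529.6, -344.5, 133.2]
ee_rot: [0.999, 0.039, -0.001, -0.0]
ft_force: [0.9, 0.2, -0.7]
gripper_width: 0.572
```

Run:
```python
from h import *
shift((529.5,-345,35)); c=cal('wrist'); im=save('wrist','w11.png')
x=np.array([np.cos(.079),np.sin(.079)]);y=np.array([-x[1],x[0]]);m=np.array([477.5,-348.9])
for a,b,z in [(100,0,14),(100,40,14),(100,-40,14),(160,50,14),(160,-50,14),(156,0,14),(60,51,14)]:
    P=m+a*x+b*y; print((a,b),proj(c,[(*P,z)])[0].round(0))
t=save('top','t11.png')
g=cv2.cvtColor(im,cv2.COLOR_BGR2GRAY); u,v=proj(c,[(*(m+100*x+40*y),14)])[0].astype(int)
print(g[max(v-25,0):v+25,u].tolist())
u,v=proj(c,[(*(m+100*x-40*y),14)])[0].astype(int);print(g[max(v-25,0):v+25,u].tolist())
```

```text
t 28.35 pos [ 529.6 -344.5  133.2] xang 4.45 zdir [-1.1e-03  9.0e-04 -1.0e+00] F [ 0.9  0.2 -0.7] w 0.572 q [ 0.01  0.5   0.65  1.61 -0.33  1.14 -0.75]
shift [-0.001  0.006  0.982]
(100, 0) [281. 146.]
(100, 40) [225. 146.]
(100, -40) [337. 146.]
(160, 50) [206.  55.]
(160, -50) [357.  55.]
(156, 0) [281.  61.]
(60, 51) [213. 200.]
[147, 149, 147, 146, 148, 148, 148, 147, 147, 146, 147, 147, 147, 147, 148, 147, 145, 133, 124, 133, 145, 147, 146, 147, 147, 147, 147, 148, 146, 147, 146, 147, 146, 146, 147, 146, 146, 146, 145, 145, 146, 147, 145, 145, 146, 146, 147, 145, 146, 145]
[198, 170, 154, 149, 149, 148, 148, 148, 147, 148, 150, 148, 148, 147, 148, 148, 139, 128, 125, 138, 146, 147, 148, 147, 146, 146, 147, 146, 146, 147, 147, 146, 147, 147, 144, 145, 146, 146, 146, 147, 146, 147, 145, 146, 146, 145, 144, 146, 145, 146]
```

The divider shows at row 139 against 146 predicted, so the tray sits about 4 mm further in +x, well within the slack. I'll shift 3 mm and lower slowly.

>>> {"name": "step_arm", "arguments": {"motion": [-0.4,0.03,0.005,0.2,0,-0.4,0.03,0.005,0.4,0,-0.4,0.03,0.005,0.6,0,-0.4,0.03,0.005,0.75,0,-0.4,0.03,0.005,0.85,0]}}

```text
t: 28.95
ee_pos: [532.9, -344.2, 47.8]
ee_rot: [0.999, 0.04, -0.0, -0.001]
ft_force: [0.4, -0.1, -2.1]
gripper_width: 0.572
```

>>> {"name": "step_arm", "arguments": {"motion": [-0.4,0,0,0.03,0,-0.4,0,0,0.06,0,-0.4,0,0,0.08,0,-0.4,0,0,0.1,0,-0.4,0,0,0.1,0]}}

```text
t: 29.45
ee_pos: [532.9, -345.5, 39.1]
ee_rot: [0.999, 0.039, 0.0, -0.0]
ft_force: [0.2, 0.1, -2.3]
gripper_width: 0.576
```

Run:
```python
from h import *
shift((532.5,-345,34.4))
```

```text
t 29.45 pos [ 532.9 -345.5   39.1] xang 4.47 zdir [ 2.e-04  0.e+00 -1.e+00] F [ 0.2  0.1 -2.3] w 0.576 q [ 0.06  0.62  0.59  1.67 -0.4   0.98 -0.7 ]
shift [-0.004 -0.005  0.047]
```

>>> {"name": "step_arm", "arguments": {"motion": [-0.4,0,0,0.01,0,-0.4,0,0,0.02,0,-0.4,0,0,0.03,0,-0.4,0,0,0.04,0,-0.4,0,0,0.045,0]}}

```text
t: 29.95
ee_pos: [532.8, -345.4, 34.5]
ee_rot: [0.999, 0.039, -0.0, -0.0]
ft_force: [-1.9, 1.0, 4.0]
gripper_width: 0.573
```

>>> {"name": "step_arm", "arguments": {"motion": [-0.4,0,0,0.005,0,-0.4,0,0,0.005,0]}}

```text
t: 30.15
ee_pos: [532.8, -345.4, 34.5]
ee_rot: [0.999, 0.039, 0.0, -0.0]
ft_force: [-3.6, 2.5, 5.9]
gripper_width: 0.577
```

Run:
```python
from h import *
shift((532.5,-345,34.4))
```

```text
t 30.15 pos [ 532.8 -345.4   34.5] xang 4.47 zdir [ 1.e-04  5.e-04 -1.e+00] F [-3.6  2.5  5.9] w 0.577 q [ 0.06  0.62  0.59  1.67 -0.4   0.98 -0.7 ]
shift [-0.003 -0.004  0.001]
```

Standing on the floor (Fz +6 N). I'll open a little and retreat upwards.

>>> {"name": "step_arm", "arguments": {"motion": [0.2,0,0,0,0,0.3,0,0,0,0,0.4,0,0,0,0,0.4,0,0,0,0,0.4,0,0,0,0]}}

```text
t: 30.65
ee_pos: [532.9, -345.4, 33.9]
ee_rot: [0.999, 0.039, 0.0, -0.0]
ft_force: [0.8, -0.2, 0.5]
gripper_width: 0.704
```

>>> {"name": "step_arm", "arguments": {"motion": [0.4,0,0,-0.1,0,0.4,0,0,-0.3,0,0.4,0,0,-0.6,0,0.4,0,0,-1,0,0.4,0,0,-1,0]}}

```text
t: 31.15
ee_pos: [535.0, -347.5, 140.3]
ee_rot: [0.999, 0.039, 0.004, 0.002]
ft_force: [0.8, -0.5, 0.3]
gripper_width: 0.697
```

>>> {"name": "step_arm", "arguments": {"motion": [0.4,0,0,-0.4,0,0.4,0,0,-0.8,0,0.4,0,0,-1,0,0.4,0,0,-1,0]}}

```text
t: 31.55
ee_pos: [533.8, -346.6, 238.0]
ee_rot: [0.999, 0.039, 0.003, 0.001]
ft_force: [-0.3, -0.1, -1.3]
gripper_width: 0.698
```

>>> {"name": "step_arm", "arguments": {"motion": [0.4,0,0.0,-0.3,0,0.4,0,0,-0.3,0,0.4,0,0,-0.3,0]}}

```text
t: 31.85
ee_pos: [532.8, -345.5, 263.8]
ee_rot: [0.999, 0.039, 0.0, -0.0]
ft_force: [-0.2, 0.1, -0.8]
gripper_width: 0.703
```

Run:
```python
from h import *
import pickle
st(); w=save('wrist','w12.png'); s=save('side','s12.png')
S=pickle.load(open('C.pkl','rb'))['side'];c=cal('wrist')
u,v=proj(c,[(533,-345,40)])[0].astype(int);a,b=proj(S,[(533,-345,30)])[0].astype(int);print(u,v,a,b)
p=lambda im,u,v:cv2.resize(im[max(0,v-75):max(0,v-75)+150,u-50:u+50],(400,600))
cv2.imwrite('pics/z12.png',np.hstack([cv2.resize(w[50:290,200:360],(400,600)),p(s,a,b)]))
```

```text
t 31.85 pos [ 532.8 -345.5  263.8] xang 4.46 zdir [ 3.e-04  0.e+00 -1.e+00] F [-0.2  0.1 -0.8] w 0.703 q [-0.01  0.4   0.7   1.45 -0.26  1.38 -0.8 ]
280 180 397 299
```

View pics/z12.png

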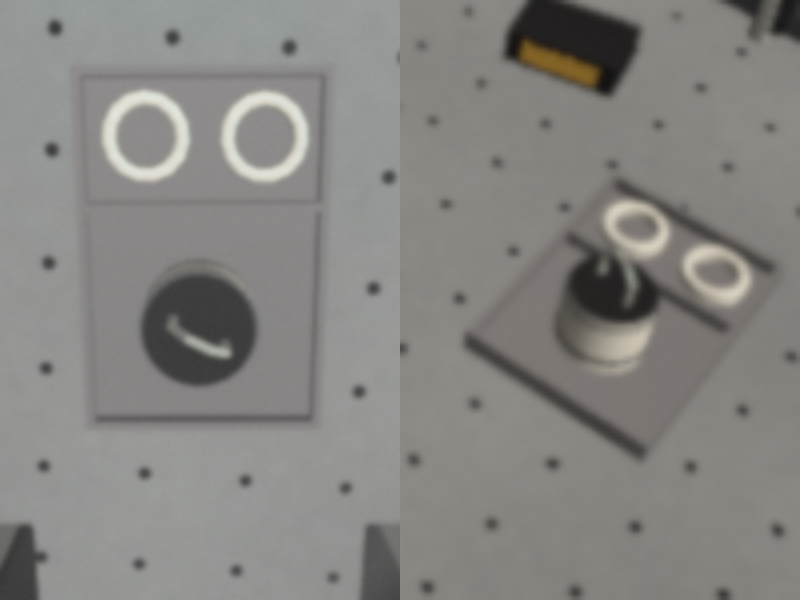

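The cartridge stands upright, centred in the wide compartment at wrist crop (198,325), and the lens rings are untouched. The gripper is clear, so I'll hand in.

```bash
python3 -c "
from cell import robot
print(robot.close_job())"
```

```text
the job is handed in; nothing more can be done
None
```

I finished the job as asked and handed it in at about 32 s of the 72 s allowed.

- **Hook and tube:** I took the square-handled hook from slot1, caught the loop and drew the cartridge out, with the wrist force showing its weight. I then stood it upright on the mat.
- **Hook return:** The hook went back into slot1. Both the wrist and side views looked the same as at the start.
- **Tray:** I gripped the cartridge by its body (48.6 mm measured against 50 mm) and stood it in the wide compartment. The last wrist and side views show it upright and near the centre, with both lens rings in place and the gripper clear above it.
- **Forces:** The readings I took stayed within about 7 N.

No check failed, but two measurements disagreed slightly:
- The top camera put the tube about 3 mm and the tray about 4 mm off from the wrist camera. I used the wrist values and shifted the tray target 3 mm.
- The hook's tip sat about 1 mm to one side in the grip, which I allowed for when catching the loop.

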